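# Re-erect the beam stop and arm the laser

### The job

The laser's beam stop has been knocked over: stand it back upright, without dropping it, in the middle of the square steel plate in front of the laser nozzle, and let go of it. Only when it stands there, arm the laser on the console: press its keys one at a time, first the round key, then the small square key, then the long bar key, each fully down and let up again before the next. Do not press the round mushroom stop button at the end of the panel, and leave the other things on the bench where they are.

Things in the scene. Friction and masses are not known exactly. Their poses are not given: they have to be found in the camera images.
- beam_stop: Loose beam stop, 0.36 kg, 120 mm tall: square steel foot 50 x 50 x 12 mm, post 22 mm thick and 64 mm long, grey finned square head 50 x 50 x 44 mm. Origin: centre of the foot's underside; z runs through foot, post and head (head centre at z = 98 mm, centre of mass near 45 mm). It starts lying on a flat side, origin 25 mm up, z level. Any side may face the laser.
- laser_station: Fixed: a square steel stand plate 90 x 90 x 6 mm (sides along x and y), origin under its centre, on the table. On its +y side stands the laser head: nozzle 24 mm in diameter, axis 104 mm up, mouth at y = 130 mm aimed along -y over the plate; body from y = 165 to 270 mm, 134 mm high.
- plate_mid (a point): Centre of the stand plate's top face, 6 mm above the table; z up.
- console: Fixed console, 280 mm wide (y), x from -100 (front lip, 40 mm high) to 120 mm, origin on the table. From the lip a blue key panel rises backwards at 35 degrees from level, 130 mm along the slope, to the 118 mm high rear case. From its top a flat glare hood leans forward, its edge at x = -52 mm, 174 mm up: an upright tool hits it over the keys; come in square to the panel.
- key_round_top (a point): Round key: white cap 34 mm in diameter. The three keys sit in one level row across the panel, 62 mm apart, in an order that varies. Site: centre of the cap's top face, 14 mm off the panel when up; z points out of the panel (35 degrees from vertical, towards the console's front), x up the slope, y along the row.
- key_square_top (a point): Small square key: white cap 22 x 22 mm. Site and axes as for the round key.
- key_bar_top (a point): Long bar key: white cap 46 mm along the row by 16 mm up the slope. Site and axes as for the round key.
- key_round (a joint): Travel of the round key: 0 up, 0.006 m fully down (spring, about 1.5 N to start, 5 N fully down).
- key_square (a joint): Travel of the square key: 0 up, 0.006 m fully down (spring, about 1.5 N to start, 5 N fully down).
- key_bar (a joint): Travel of the bar key: 0 up, 0.006 m fully down (spring, about 1.5 N to start, 5 N fully down).
- estop (a joint): Travel of the mushroom stop button, 34 mm in diameter and 18 mm off the panel, at the console's -y end in line with the keys (103 mm from the panel's middle): 0 up, 0.006 m down. Not to be pressed.
- dish: Closed clear sample dish, 64 mm in diameter, 16 mm high, loose; origin under its centre.
- driver: Screwdriver, 160 mm long, lying loose along its x axis.
- lens_post: Lens in a black ring on a dark red post, 52 mm in diameter at the foot, 140 mm tall, loose; origin under its foot.
- screw_tray: Open grey tray 80 x 110 x 22 mm, loose; origin under its centre.
- mug: White mug, 80 mm in diameter, 90 mm high, loose; origin under its centre.
Mind the look-alikes: they are no part of the job. Of the things that look like the beam_stop, take the one that is farthest to the robot's left at the start.

How it is judged:
By the outcome, as a careful person would: the job done as asked, in the order asked, and still so for the second after the job is handed in, with the robot touching nothing.
It also fails if it takes over 61 s, if anything falls off the work surface, if the arm or the gripper's body presses on something with over 40 N, if the wrist force passes 120 N, or if a joint passes its speed limit or range.

### The arm

A 6-joint arm with a two-finger parallel gripper is mounted at the origin on the work surface. World frame = base frame: x ahead of the robot, y to its left, z up, the work surface at z = 0. Lengths are in m, angles in degrees, forces in N, time in s.
With the tool pointing down it reaches from about 0.3 to 0.75 m from the base axis. Payload 8.5 kg.
Tool frame: the origin (TCP) lies midway between the tips of the shut fingers; the grasp point (between the pads) lies grasp_offset behind it (grasp_offset is the distance from the TCP to the grasp point, in m); z points along the fingers, y is the line along which they close (so a half turn about z gives the same grasp; the last joint's range is limited). The gripper opens to 85 mm and grips with 20 to 120 N. Pads are 22 mm wide; open, the fingers measure 114 mm over their backs; the gripper's body (76 mm by 85 mm) begins 54 mm behind the grasp point. The pads swing forward as they close: fully open they stand 13 mm farther back than shut.
Start: joints at [51.664, 21.807, 74.336, -0, 83.858, -12.336], TCP at [0.241, 0.494, 0.231] pointing down, gripper open.
Joint ranges: [-178.18, 178.18], [-50.72, 133.34], [12.68, 142.11], [-81.47, 261.47], [9.98, 163.14], [-165.26, 165.26]. Speed limits (degrees/s): [136.94, 136.94, 180, 180, 180, 180].

### API

Orientations are given as a 3x3 rotation matrix whose columns are the frame's x, y, z axes.
In Python, from rig import observe, get_image, camera_params, close_job, grasp_offset gives the robot as it stands.
- The arm moves only by the shell command python3 -m handwheel 'ROWS' [OPENING] [FORCE]. ROWS is JSON, a list of rows, each a list of 2 entries, a list of its own where there are three numbers: the shift along the tool's x, y, z as a fraction of full scale, then the turn, a rotation vector about the tool's x, y, z as a fraction of full scale. In form: [[[dx, dy, dz], [ax, ay, az]], ...]. A call has 1 to 10 rows; each row is the pose to reach, as a shift and turn from the pose commanded when the call began, along the tool's axes at that moment, turning the shorter way round; what a row does not reach only later rows make up. Full scale, the value 1, is 0.5 m for a shift and pi rad for a turn. A row lasts 1/10 s, in which the tool goes at most 50 mm and 8.59 degrees, less where a joint would pass 70% of its speed; a pose out of reach is approached as far as the arm can. A call with a number of a shift or a turn outside -1 to 1 is refused whole. A call with a gripper value outside its range is refused whole. OPENING is the opening, from 0 (shut) to 1 (fully open), set as the call begins (- or left out, the last holds). The fingers move at their own pace and stop on an object; FORCE is the grip in N (left out, the last holds). Time passes only in rows, so rows that repeat a pose let the fingers close. It gives the time, the measured TCP pose, the force, the opening and the grip force at its end, in the units of the state.
- observe(): the state, without advancing time (a new reading comes with each control period).
- get_image(name): name is "scene" or "top" or "wrist"; returns (picture, depth): 384x512x3 uint8, red, green, blue; 384x512 float32, m along the optical axis (not along the pixel's ray), 0 where there is no reading.
- camera_params(name): a dict with "K" (3x3 intrinsics, pixels), "R" (3x3) and "t" (3): a world point X has camera coordinates R X + t. Camera axes: x right, y down, z forward; pixel columns grow to the right and rows downward; lengths in m; the calibration is good to about 2 mm. A picture is of the moment at which its call begins: read the wrist's pose just before it. camera_params takes no time and is no camera call; for the wrist camera it gives the pose at the moment of the call.
- close_job(): hands the job in; it is judged then, once.
The state is a dict: "time_s": time; "q": joint angles; "qvel": joint speeds; "joint_efforts": joint torques, N m; "position": TCP position; "tool_rot": TCP orientation; "ft_force": force on the tool from outside, world axes, zero at the start; "wrist_torque": the same for the moment, N m; "grip_width": finger opening in m; "gripper_force": force on a finger pad.
Only numpy, scipy, OpenCV 4.12 (cv2) and the standard library are available. Lean on these libraries where they do the work, as an engineer would, in place of code of your own. Each camera call takes 0.05 s, during which the arm holds its last target. There are 200 camera calls.

## Working session

There is one attempt and no reset: what is moved stays moved. The work goes in short steps, Python scripts to look and compute and a shell command to move; the robot and the scene stay as the last step left them, time stands still between calls to the robot, and variables do not carry over. Pictures are saved under pics/ and viewed, at most 10 in all, crops included, and the job is handed in when it is done.

```bash
mkdir -p pics; ls; cat > h.py <<'E'
import numpy as np, cv2
from rig import *
def cap(name,fn=None):
    P=camera_params(name); im,d=get_image(name)
    np.savez(f'pics/{name}.npz',im=im,d=d,**{k:np.array(P[k]) for k in('K','R','t')})
    if fn: cv2.imwrite('pics/'+fn,im[:,:,::-1])
    return im,d,P
def load(name):
    z=np.load(f'pics/{name}.npz'); return z['im'],z['d'],{k:z[k] for k in('K','R','t')}
def pts(d,P):
    v,u=np.indices(d.shape); c=np.stack([(u-P['K'][0,2])/P['K'][0,0]*d,(v-P['K'][1,2])/P['K'][1,1]*d,d],-1)
    return (c-P['t'])@P['R']
def ray(u,v,P,z):
    c=P['R'].T@np.linalg.solve(P['K'],[u,v,1.]); o=-P['R'].T@P['t']; return o+c*(z-o[2])/c[2]
E
python3 - <<'E'
from h import *
np.set_printoptions(precision=4,suppress=True)
s=observe();print(s['position'],s['tool_rot'],s['ft_force'],s['grip_width'],grasp_offset)
a=cap('top')[0];b=cap('scene')[0]
cv2.imwrite('pics/a.png',cv2.resize(a[:,:,::-1],(800,600)));cv2.imwrite('pics/b.png',cv2.resize(b[:,:,::-1],(800,600)))
for n in('top','scene'):
    P=load(n)[2];print(n,-P['R'].T@P['t'],P['R'])
E
```

```text
pics
[0.2409 0.4941 0.2307] [[-0.8988  0.4384 -0.0009]
 [ 0.4384  0.8988 -0.0011]
 [ 0.0003 -0.0014 -1.    ]] [-0.0827 -0.3183 -0.1216] 0.08545621809598627 0.0187
top [0.3945 0.0291 1.158 ] [[ 0.0205 -0.9998 -0.005 ]
 [-0.9878 -0.0195 -0.1542]
 [ 0.1541  0.0081 -0.988 ]]
scene [ 1.4009 -0.145   0.7461] [[ 0.1944  0.9809  0.0001]
 [ 0.6106 -0.121  -0.7826]
 [-0.7677  0.1522 -0.6225]]
```

View pics/a.png

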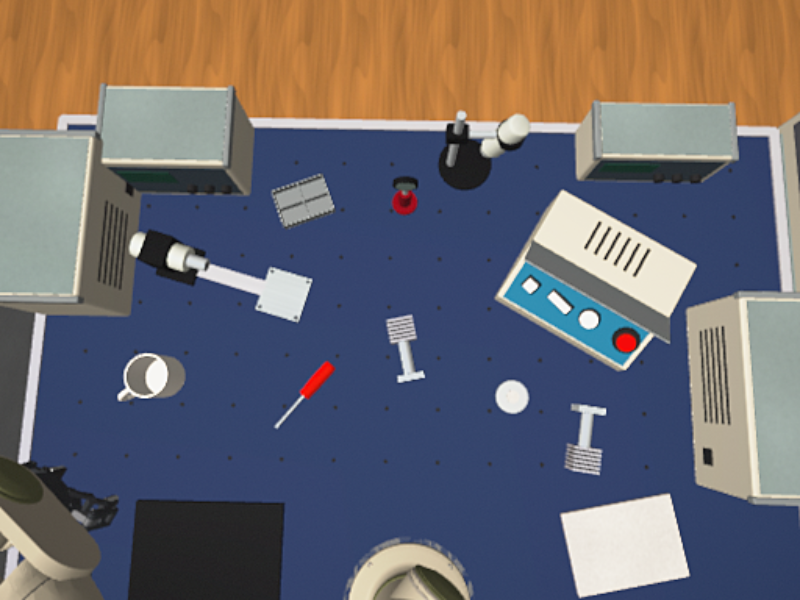

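View pics/b.png

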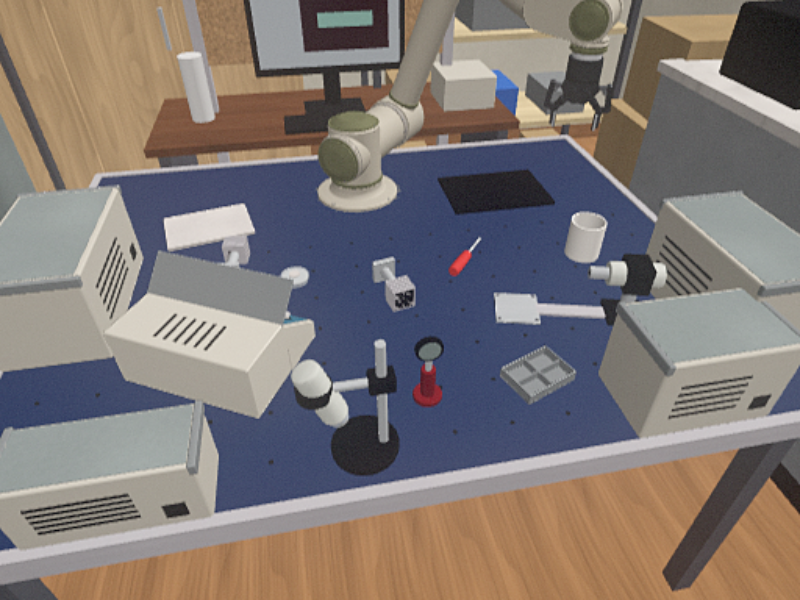

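The top view (800x600) shows two dumbbell-like lying objects: A at (403,348) and B at (586,438). Image left is the robot's left (+y), so A is the beam stop and B the look-alike. The console is at (600,290) with its keys in order square (530,285), bar (560,301), round (589,319), then the red stop at (626,342). The stand plate is at (284,293).

```bash
python3 - <<'E'
from h import *
np.set_printoptions(precision=4,suppress=True)
im,d,P=load('top'); X=pts(d,P)
crop=im[190:315,220:400]; cv2.imwrite('pics/c.png',cv2.resize(crop[:,:,::-1],(792,550),interpolation=cv2.INTER_CUBIC))
s=.64
def roi(m,u0,u1,v0,v1):
    r=np.zeros_like(m); r[int(v0*s):int(v1*s),int(u0*s):int(u1*s)]=1; return m&(r>0)
hsv=cv2.cvtColor(im,cv2.COLOR_RGB2HSV)
grey=(hsv[...,1]<70)&(hsv[...,2]>90)
# beam stop
m=roi(grey,375,435,305,390); Y=X[m]
print('bs n',m.sum(),'z',np.percentile(Y[:,2],[5,50,95]))
t=roi((X[...,2]>.04)&(X[...,2]<.06),375,435,305,390)
print('top pts box',cv2.minAreaRect(X[t][:,:2].astype('f4')*1000), X[t].mean(0))
h=roi((X[...,2]>.02),375,435,305,390)
print('all box',cv2.minAreaRect(X[h][:,:2].astype('f4')*1000))
c=X[h][:,:2];w=np.linalg.svd(c-c.mean(0),full_matrices=False)[2][0];print('axis',w,c.mean(0))
# plate
m=roi(grey,245,325,255,330)&(X[...,2]<.012)&(X[...,2]>-.005)
m=cv2.morphologyEx(m.astype('u1'),cv2.MORPH_OPEN,np.ones((15,15)))>0
Q=np.array([ray(u,v,P,.006)[:2] for v,u in np.argwhere(m)],'f4')
print('plate z',X[m][:,2].mean(),cv2.minAreaRect(Q*1000))
# nozzle/body centre
m=roi(X[...,2]>.08,125,215,225,290);print('laser',X[m].mean(0),cv2.minAreaRect(X[m][:,:2].astype('f4')*1000))
# console keys
blue=roi((hsv[...,0]>90)&(hsv[...,0]<110)&(hsv[...,1]>150)&(hsv[...,2]>110),480,680,250,380)
B=X[blue]; n=np.linalg.svd(B-B.mean(0),full_matrices=False)[2][2]; n*=np.sign(n[2]); print('panel n',n,B.mean(0),np.degrees(np.arccos(n[2])),blue.sum())
for nm,u,v in(('sq',530,285),('bar',560,301),('rnd',589,319)):
    w=roi(grey&(hsv[...,2]>180),u-18,u+18,v-16,v+16)
    k,l,st,ce=cv2.connectedComponentsWithStats(w.astype('u1'))
    i=1+st[1:,4].argmax(); q=X[l==i]; print(nm,ce[i]/s,st[i,4],np.median(q,0),(np.median(q,0)-B.mean(0))@n)
red=roi((hsv[...,1]>180)&((hsv[...,0]<8)|(hsv[...,0]>172)),600,650,325,360);print('estop',np.median(X[red],0))
E
```

```text
bs n 538 z [-0.0003  0.0455  0.0519]
top pts box ((472.0897521972656, 15.380819320678711), (119.3649673461914, 49.122806549072266), 12.530627250671387) [0.4887 0.0191 0.0485]
all box ((465.38348388671875, 14.081403732299805), (134.64523315429688, 53.76519775390625), 9.838541030883789)
axis [0.9815 0.1914] [0.477  0.0171]
plate z 0.00520835400673925 ((581.2109375, 261.4992980957031), (87.20806884765625, 62.903831481933594), 2.620640277862549)
laser [0.6284 0.4483 0.1388] ((542.5439453125, 266.6565246582031), (556.0924682617188, 65.40960693359375), 64.77396392822266)
panel n [ 0.8437 -0.4877  0.2245] [ 0.5445 -0.2908  0.072 ] 77.02731277986004 1682
sq [529.2264 285.2715] 61 [ 0.5921 -0.2137  0.0823] 0.004843879819922856
bar [558.5775 301.9368] 96 [ 0.562  -0.2675  0.0833] 0.005984841072115299
rnd [588.187  319.2753] 116 [ 0.5309 -0.3222  0.0826] 0.006225120859106519
estop [ 0.4887 -0.3862  0.0895]
```

View pics/c.png

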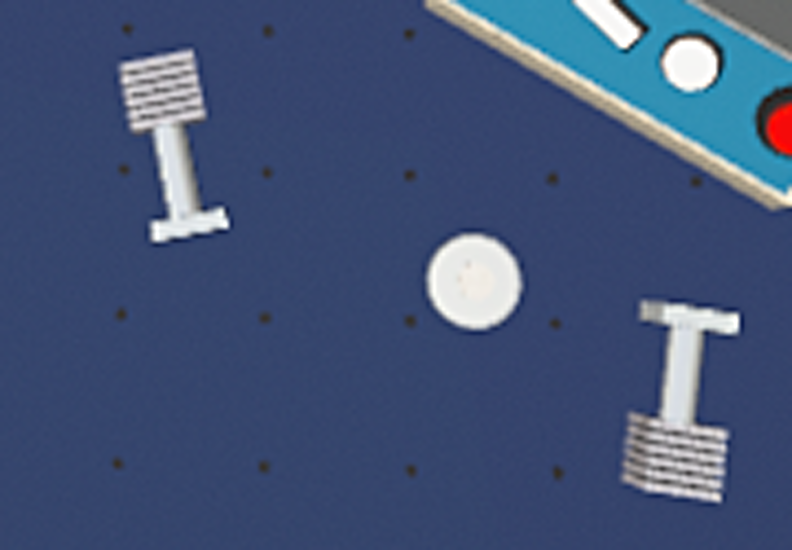

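The crop confirms it: A's finned head is at crop (162,90), farther from the robot, and its foot is at (190,225). B at (690,400) lies further right, so A is the one to take. Next I'll refine the plate pose and work out the first move.

```bash
cat >> h.py <<'E'
from scipy.spatial.transform import Rotation as Ro
def unit(v): v=np.array(v,float); return v/np.linalg.norm(v)
def plan(pos,R,p0=None,R0=None):
    s=observe(); p0=s['position'] if p0 is None else p0; R0=np.array(s['tool_rot']) if R0 is None else R0
    d=R0.T@(np.array(pos)-p0); w=Ro.from_matrix(R0.T@R).as_rotvec()
    print('shift',np.round(d/.5,4).tolist(),'turn',np.round(w/np.pi,4).tolist(),'mm',round(np.linalg.norm(d)*1e3),'deg',round(np.degrees(np.linalg.norm(w)),1))
def grasp_R(head,tilt):   # lying object, axis heading (deg); tool leans toward head by tilt
    a=np.array([np.cos(np.radians(head)),np.sin(np.radians(head)),0]); t=np.radians(tilt)
    z=-np.sin(t)*a-np.cos(t)*np.array([0,0,1]); return a,z
E
python3 - <<'E'
from h import *
np.set_printoptions(precision=4,suppress=True)
im,d,P=load('top'); X=pts(d,P); hsv=cv2.cvtColor(im,cv2.COLOR_RGB2HSV)
g=((hsv[...,1]<70)&(hsv[...,2]>90)).astype('u1'); r=np.zeros_like(g); r[165:212,155:205]=1
m=g*r
for k in(9,11,13):
    o=cv2.morphologyEx(m,cv2.MORPH_OPEN,cv2.getStructuringElement(cv2.MORPH_ELLIPSE,(k,k)))
    Q=np.array([ray(u,v,P,.006)[:2] for v,u in np.argwhere(o>0)],'f4')*1000
    print(k,o.sum(),cv2.minAreaRect(Q),Q.mean(0))
# nozzle height points: laser head
l=(X[...,2]>.07)&(X[...,2]<.15); r=np.zeros_like(l); r[140:190,80:140]=1; l&=r>0
print(cv2.minAreaRect(X[l][:,:2].astype('f4')*1000))
c=(X[...,2]>.04); r=np.zeros_like(c); r[150:215,235:290]=1; 
h=c&((np.indices(c.shape)[0]>195)&(np.indices(c.shape)[0]<250)&(np.indices(c.shape)[1]>235)&(np.indices(c.shape)[1]<285))
g2=(g>0)&(np.indices(c.shape)[0]>195)&(np.indices(c.shape)[0]<250)&(np.indices(c.shape)[1]>235)&(np.indices(c.shape)[1]<285)
Q=np.array([ray(u,v,P,.05)[:2] for v,u in np.argwhere(g2)],'f4')*1000; b=cv2.minAreaRect(Q);print('bs at z=.05',b)
E
```

```text
9 978 ((585.3915405273438, 280.5135803222656), (134.17044067382812, 93.1983642578125), 74.26265716552734) [582.4045 269.3697]
11 969 ((585.3915405273438, 280.5135803222656), (134.17044067382812, 93.1983642578125), 74.26265716552734) [582.5034 269.0733]
13 849 ((581.2952270507812, 266.014404296875), (103.9652099609375, 93.20137786865234), 74.14193725585938) [580.0433 262.5719]
((632.8258056640625, 451.4674072265625), (141.13021850585938, 60.375484466552734), 74.88448333740234)
bs at z=.05 ((473.5871887207031, 16.86240577697754), (122.99646759033203, 52.027252197265625), 12.242202758789062)
```

```bash
python3 - <<'E'
from h import *
a,z=grasp_R(12.4,20); y=np.cross([0,0,1],a); R=np.c_[np.cross(y,z),y,z]
g=np.array([.4608,.0134,.025])+.0187*z
print(g,R.round(3).tolist()); plan(g-.13*z,R)
E
```

```text
[0.45455342 0.0120266  0.00742775] [[-0.918, -0.215, -0.334], [-0.202, 0.977, -0.073], [0.342, 0.0, -0.94]]
shift [-0.8764, -0.6238, 0.203] turn [0.0369, 0.1067, -0.2112] mm 547 deg 43.1
```

```bash
python3 -m handwheel '[[[-0.876,-0.624,0.203],[0.037,0.107,-0.211]],[[-0.876,-0.624,0.203],[0.037,0.107,-0.211]],[[-0.876,-0.624,0.203],[0.037,0.107,-0.211]],[[-0.876,-0.624,0.203],[0.037,0.107,-0.211]],[[-0.876,-0.624,0.203],[0.037,0.107,-0.211]],[[-0.876,-0.624,0.203],[0.037,0.107,-0.211]],[[-0.876,-0.624,0.203],[0.037,0.107,-0.211]],[[-0.876,-0.624,0.203],[0.037,0.107,-0.211]],[[-0.876,-0.624,0.203],[0.037,0.107,-0.211]],[[-0.876,-0.624,0.203],[0.037,0.107,-0.211]]]' 0.7 60
python3 -m handwheel '[[[0,0,0],[0,0,0]],[[0,0,0],[0,0,0]],[[0,0,0],[0,0,0]]]'
python3 - <<'E'
from h import *
a,z=grasp_R(12.4,20); y=np.cross([0,0,1],a); R=np.c_[np.cross(y,z),y,z]
g=np.array([.4608,.0134,.025])+.0187*z
s=observe();print(s['time_s'],np.round(s['q'],1));plan(g-.13*z,R);plan(g,R)
im,d,P=cap('wrist','d.png'); o=Ro.from_matrix(P['R']); 
E
```

```text
time_s: 1.1
position: [0.4653, 0.0815, 0.1424]
tool_rot: [[-0.918, -0.214, -0.335], [-0.201, 0.977, -0.072], [0.343, 0.001, -0.939]]
ft_force: [0.8, 0.5, 0.7]
grip_width: 0.0599
gripper_force: 0.0
time_s: 1.4
position: [0.4644, 0.0841, 0.143]
tool_rot: [[-0.918, -0.215, -0.335], [-0.202, 0.977, -0.073], [0.342, 0.001, -0.94]]
ft_force: [0.2, 0.3, 0.5]
grip_width: 0.0597
gripper_force: 0.0
1.4 [  -1.5   28.3   82.    -4.7   89.2 -103.1]
shift [-0.0456, -0.1366, 0.0119] turn [0.0003, -0.0001, 0.0002] mm 72 deg 0.1
shift [-0.0457, -0.1368, 0.2719] turn [0.0003, -0.0001, 0.0002] mm 154 deg 0.1
```

View pics/d.png

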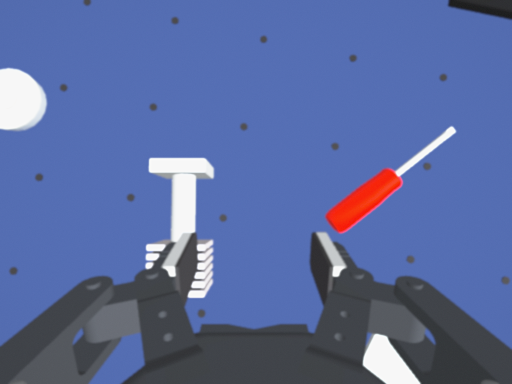

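The wrist view shows the stop lying with its foot at (181,167), post at (184,205) and head at (180,268). That matches the planned 70 mm sideways shift. I'll centre over it and check numerically.

```bash
python3 -m handwheel '[[[-0.0456,-0.137,0.012],[0,0,0]],[[-0.0456,-0.137,0.012],[0,0,0]],[[-0.0456,-0.137,0.012],[0,0,0]],[[-0.0456,-0.137,0.012],[0,0,0]]]' 0.7
python3 - <<'E'
from h import *
np.set_printoptions(precision=4,suppress=True)
im,d,P=cap('wrist'); X=pts(d,P); hsv=cv2.cvtColor(im,cv2.COLOR_RGB2HSV)
m=(hsv[...,1]<60)&(hsv[...,2]>150)&(X[...,2]>.005)&(X[...,2]<.07)&(abs(X[...,0]-.45)<.08)&(abs(X[...,1]-.012)<.05)
a=grasp_R(12.4,20)[0]; n=np.array([-a[1],a[0],0])
c=X[m]-np.array([.4608,.0134,.025]); u=c@a+48; u=c@a*1000+48; v=c@n*1000; z=c[:,2]*1000
print(m.sum(),'axial',np.percentile(u,[1,99]))
f=(z>20)&(u<14); print('foot top u',np.percentile(u[f],[2,50,98]),'v',np.percentile(v[f],[2,98]))
p=(u>20)&(u<55); print('post v',np.percentile(v[p],[3,97]),'slope deg',np.degrees(np.polyfit(u[p],v[p],1)[0]),'z',np.percentile(z[p],[50,97]))
g=np.array([.4608,.0134,.025]); z_=grasp_R(12.4,20)[1]; y=np.cross([0,0,1],a); R=np.c_[np.cross(y,z_),y,z_]; plan(g+.0187*z_,R)
E
```

```text
time_s: 1.85
position: [0.498, 0.0216, 0.1297]
tool_rot: [[-0.918, -0.215, -0.334], [-0.202, 0.977, -0.073], [0.342, 0.001, -0.94]]
ft_force: [0.4, 0.7, 0.4]
grip_width: 0.0603
gripper_force: 0.0
4878 axial [  3.2563 119.7481]
foot top u [ 2.2289  8.3789 13.7291] v [-23.5271  23.1092]
post v [-9.7901 10.256 ] slope deg -0.9634908761686992 z [ 8.3069 10.4941]
shift [-0.0002, -0.0009, 0.2604] turn [0.0002, -0.0, 0.0004] mm 130 deg 0.1
```

```bash
python3 -m handwheel '[[[0,-0.001,0.1],[0,0,0]],[[0,-0.001,0.19],[0,0,0]],[[0,-0.001,0.24],[0,0,0]],[[0,-0.001,0.26],[0,0,0]],[[0,-0.001,0.26],[0,0,0]],[[0,-0.001,0.26],[0,0,0]]]'
python3 -m handwheel '[[[0,0,0],[0,0,0]],[[0,0,0],[0,0,0]],[[0,0,0],[0,0,0]],[[0,0,0],[0,0,0]],[[0,0,0],[0,0,0]],[[0,0,0],[0,0,0]],[[0,0,0],[0,0,0]],[[0,0,0],[0,0,0]]]' 0 60
```

```text
time_s: 2.5
position: [0.4561, 0.0111, 0.0085]
tool_rot: [[-0.918, -0.215, -0.332], [-0.202, 0.977, -0.073], [0.34, -0.0, -0.94]]
ft_force: [-0.0, 0.8, -0.5]
grip_width: 0.0594
gripper_force: 0.0
time_s: 3.3
position: [0.4555, 0.0109, 0.0082]
tool_rot: [[-0.918, -0.214, -0.333], [-0.202, 0.977, -0.072], [0.341, 0.001, -0.94]]
ft_force: [1.2, 2.4, 6.6]
grip_width: 0.0201
gripper_force: 58.3
```

```bash
python3 -m handwheel '[[[0.03,0,-0.08],[0,0,0]],[[0.06,0,-0.17],[0,0,0]],[[0.1,0,-0.27],[0,0,0]],[[0.137,0,-0.376],[0,0,0]],[[0.171,0,-0.47],[0,0,0]],[[0.171,0,-0.47],[0,0,0]],[[0.171,0,-0.47],[0,0,0]]]'
cat >> h.py <<'E'
def fin(h=74.5,tilt=20):
    t=np.radians(tilt); b=np.array([np.cos(np.radians(h)),np.sin(np.radians(h)),0]); z=np.array([0,0,-np.sin(t)])+np.cos(t)*b
    y=np.cross([0,0,1],b); return np.c_[np.cross(y,z),y,z]
PL=np.array([.580,.261,.006])
E
python3 - <<'E'
from h import *
s=observe();print(np.round(s['q'],1))
R=fin(); plan(PL+[0,0,.048+.12]+.0187*R[:,2],R); plan(s['position'],R)
E
```

```text
time_s: 4.0
position: [0.4553, 0.0106, 0.2582]
tool_rot: [[-0.919, -0.214, -0.331], [-0.201, 0.977, -0.073], [0.339, -0.0, -0.941]]
ft_force: [-0.5, 0.3, -5.2]
grip_width: 0.02
gripper_force: 60.2
[  -9.4   20.5   74.5   -7.5  103.5 -112.4]
shift [-0.407, 0.467, 0.0457] turn [-0.1611, -0.4452, -0.3439] mm 311 deg 105.3
shift [0.0, 0.0, 0.0] turn [-0.1611, -0.4452, -0.3439] mm 0 deg 105.3
```

```bash
python3 -m handwheel '[[[-0.02,0.02,0],[-0.01,-0.025,-0.02]],[[-0.05,0.06,0.005],[-0.02,-0.055,-0.043]],[[-0.08,0.09,0.01],[-0.03,-0.085,-0.065]],[[-0.11,0.12,0.01],[-0.042,-0.115,-0.09]],[[-0.14,0.16,0.01],[-0.053,-0.147,-0.113]],[[-0.17,0.2,0.02],[-0.065,-0.18,-0.137]],[[-0.19,0.22,0.02],[-0.075,-0.21,-0.16]],[[-0.2,0.23,0.02],[-0.08,-0.22,-0.17]],[[-0.2,0.23,0.02],[-0.08,-0.22,-0.17]],[[-0.2,0.23,0.02],[-0.08,-0.22,-0.17]]]'
python3 - <<'E'
from h import *
s=observe();print(np.round(s['q'],1))
R=fin(); plan(PL+[0,0,.048+.12]+.0187*R[:,2],R)
E
```

```text
time_s: 5.0
position: [0.5182, 0.142, 0.2123]
tool_rot: [[-0.733, -0.662, 0.156], [-0.551, 0.713, 0.434], [-0.399, 0.232, -0.887]]
ft_force: [-0.2, -0.4, -4.3]
grip_width: 0.0201
gripper_force: 59.9
[ -10.6   17.3   89.9   28.9   70.6 -149.8]
shift [-0.2115, 0.0849, 0.2181] turn [-0.0803, -0.2261, -0.176] mm 158 deg 53.6
```

The last joint is nearing its limit, so I'll fit a simple kinematic model from the recorded poses and check the planned pose first.

```bash
cat >> h.py <<'E'
from scipy.optimize import least_squares
def fk(q,p):
    a1,h,a2,a3,d4,L=p; q=np.radians(q); E=lambda s,v: Ro.from_euler(s,v).as_matrix()
    A=E('z',q[0]); B=A@E('y',q[1]); C=B@E('y',q[2]); R=C@E('z',q[3])@E('y',q[4])@E('z',q[5]+np.pi/2)
    return A@[a1,0,0]+[0,0,h]+B@[0,0,a2]+C@[a3,0,d4]+R@[0,0,L],R
D=[([51.664,21.807,74.336,0,83.858,-12.336],[.241,.494,.231]),([-1.5,28.3,82,-4.7,89.2,-103.1],[.4644,.0841,.143]),
([-9.4,20.5,74.5,-7.5,103.5,-112.4],[.4553,.0106,.2582]),([-10.6,17.3,89.9,28.9,70.6,-149.8],[.5182,.142,.2123])]
f=lambda p:np.concatenate([fk(q,p)[0]-x for q,x in D])
FIT=least_squares(lambda p:np.r_[f(p),.001*(p-[0,.3,.4,0,.35,.3])],[0,.3,.4,0,.35,.3]); p=FIT.x
LO=np.array([-178,-50,13,-81,10,-165]);HI=np.array([178,133,142,261,163,165])
def ik(pos,R,q0):
    g=lambda q:np.r_[(fk(q,p)[0]-pos)*1000,Ro.from_matrix(fk(q,p)[1].T@R).as_rotvec(degrees=True)]
    s=least_squares(g,np.clip(q0,LO+1,HI-1),bounds=(LO,HI)); return s.x.round(1),round(np.abs(s.fun).max(),2)
E
python3 - <<'E'
from h import *
np.set_printoptions(precision=3,suppress=True)
print(p,abs(f(p)).max()); s=observe(); print(fk(s['q'],p)[1]-s['tool_rot'])
q0=[-10,20,90,80,60,-160]
for h in(74.5,-15.5):
  for flip in(0,1):
    for t in(20,):
      R=fin(h,t); R=R@np.diag([-1,-1,1]) if flip else R
      for z in(.12,0):
        print(h,flip,z,[ik(PL+[0,0,.048+z]+.0187*R[:,2],R,q) for q in(s['q'],q0,[40,20,90,-70,60,-60],[-10,30,90,80,60,60])])
E
```

```text
[-0.046  0.101  0.694  0.133  0.358  0.349] 0.12472801401063546
[[-0. -0. -0.]
 [-0.  0. -0.]
 [ 0.  0.  0.]]
74.5 0 0.12 [(array([   6.9,   27. ,   90.7,   47. ,   54.2, -165. ]), np.float64(29.27)), (array([   6.9,   27. ,   90.7,   47. ,   54.2, -165. ]), np.float64(29.27)), (array([   6.9,   27. ,   90.7,   47. ,   54.2, -165. ]), np.float64(29.27)), (array([ -4.3,  37.8, 103.6,  85.6,  67.6, 131.4]), np.float64(0.0))]
74.5 0 0 [(array([  10.5,   34.7,   94. ,   43.4,   44.8, -165. ]), np.float64(37.15)), (array([  10.5,   34.7,   94. ,   43.4,   44.8, -165. ]), np.float64(37.15)), (array([  10.5,   34.7,   94. ,   43.4,   44.8, -165. ]), np.float64(37.15)), (array([ -4.3,  49.9, 107.7,  92.3,  67.3, 114. ]), np.float64(0.0))]
74.5 1 0.12 [(array([ -4.3,  37.8, 103.6,  85.6,  67.6, -48.6]), np.float64(0.0)), (array([ -4.3,  37.8, 103.6,  85.6,  67.6, -48.6]), np.float64(0.0)), (array([  31.2,   22.3,  109.5,  -81. ,   10. , -165. ]), np.float64(51.79)), (array([ -4.3,  37.8, 103.6,  85.6,  67.6, -48.6]), np.float64(0.0))]
74.5 1 0 [(array([ -4.3,  49.9, 107.7,  92.3,  67.3, -66. 
[... 781 characters left out ...]
ay([ 50.7,  50.1, 115.9, 251.7,  64.9,  75.8]), np.float64(0.0))]
-15.5 1 0.12 [(array([  50.5,   33.7,  102.6,  -81. ,   59.7, -143.2]), np.float64(7.43)), (array([  50.7,   36.3,  111.3,  260.9,   60.5, -124.2]), np.float64(0.0)), (array([  50.5,   33.7,  102.6,  -81. ,   59.7, -143.2]), np.float64(7.43)), (array([ 38.9,  24.6,  97. , -50.6,  41. , 165. ]), np.float64(28.24))]
-15.5 1 0 [(array([  51. ,   45.3,  102.4,  -81. ,   61.3, -132.9]), np.float64(12.55)), (array([  50.7,   50.1,  115.9,  251.7,   64.9, -104.2]), np.float64(0.0)), (array([  51. ,   45.3,  102.4,  -81. ,   61.3, -132.9]), np.float64(12.55)), (array([  50.7,   50.1,  115.9,  251.7,   64.9, -104.2]), np.float64(0.0))]
```

```bash
python3 - <<'E'
s=open('h.py').read()
s=s.replace("a1,h,a2,a3,d4,L=p;","a1,h,a2,a3,d4,L,b=p;").replace("C@[a3,0,d4]","C@[a3,b,d4]").replace("[0,.3,.4,0,.35,.3]","[0,.3,.4,0,.35,.3,.117]")
open('h.py','w').write(s)
E
cat > t.py <<'E'
from h import *
np.set_printoptions(precision=3,suppress=True)
print(p,abs(f(p)).max()); s=observe(); 
q0=[-10,20,90,80,60,-160]
for h in(74.5,29.5,-15.5):
  for flip in(0,1):
      R=fin(h,20); R=R@np.diag([-1,-1,1]) if flip else R
      for z in(.12,0):
        print(h,flip,z,[(a.tolist(),b) for a,b in [ik(PL+[0,0,.048+z]+.0187*R[:,2],R,q) for q in(s['q'],q0,[40,20,90,-70,60,-60],[-10,30,90,80,60,60])] if b<1])
E
python3 t.py
```

```text
[0.001 0.132 0.535 0.103 0.351 0.257 0.117] 0.00031161548521871363
74.5 0 0.12 [([-8.1, 35.9, 95.6, 79.3, 71.5, 141.5], np.float64(0.0))]
74.5 0 0 [([-8.1, 48.7, 98.0, 84.7, 69.3, 125.5], np.float64(0.0))]
74.5 1 0.12 [([-8.1, 35.9, 95.6, 79.3, 71.5, -38.5], np.float64(0.0)), ([-8.1, 35.9, 95.6, 79.3, 71.5, -38.5], np.float64(0.0)), ([-8.1, 35.9, 95.6, 79.3, 71.5, -38.5], np.float64(0.0))]
74.5 1 0 [([-8.1, 48.7, 98.0, 84.7, 69.3, -54.5], np.float64(0.0)), ([-8.1, 48.7, 98.0, 84.7, 69.3, -54.5], np.float64(0.0)), ([-8.1, 48.7, 98.0, 84.7, 69.3, -54.5], np.float64(0.0))]
29.5 0 0.12 [([4.9, 29.7, 113.0, 140.3, 37.8, 114.3], np.float64(0.0))]
29.5 0 0 [([4.9, 46.4, 115.9, 151.1, 54.2, 99.0], np.float64(0.0))]
29.5 1 0.12 [([4.9, 29.7, 113.0, 140.3, 37.8, -65.7], np.float64(0.0)), ([4.9, 29.7, 113.0, 140.3, 37.8, -65.7], np.float64(0.0)), ([4.9, 29.7, 113.0, 140.3, 37.8, -65.7], np.float64(0.0))]
29.5 1 0 [([4.9, 46.4, 115.9, 151.1, 54.2, -81.0], np.float64(0.0)), ([4.9, 46.4, 115.9, 151.1, 54.2, -81.0], np.float64(0.0)), ([4.9, 46.4, 115.9, 151.1, 54.2, -81.0], np.float64(0.0))]
-15.5 0 0.12 [([27.4, 33.7, 101.6, 248.8, 43.3, 45.7], np.float64(0.0))]
-15.5 0 0 [([27.4, 47.6, 104.2, 235.2, 51.1, 65.5], np.float64(0.0))]
-15.5 1 0.12 [([27.4, 33.7, 101.6, 248.8, 43.3, -134.3], np.float64(0.0))]
-15.5 1 0 [([27.4, 47.6, 104.2, 235.2, 51.1, -114.5], np.float64(0.0)), ([27.4, 47.6, 104.2, 235.2, 51.1, -114.5], np.float64(0.0))]
```

```bash
Z='' ; python3 -m handwheel '[[[0,0,0.0],[0,0,0.02]],[[0,0,0],[0,0,0.06]],[[0,0,0],[0,0,0.105]],[[0,0,0],[0,0,0.15]],[[0,0,0],[0,0,0.195]],[[0,0,0],[0,0,0.24]],[[0,0,0],[0,0,0.285]],[[0,0,0],[0,0,0.33]],[[0,0,0],[0,0,0.375]],[[0,0,0],[0,0,0.42]]]' && python3 -m handwheel '[[[0,0,0],[0,0,0.045]],[[0,0,0],[0,0,0.09]],[[0,0,0],[0,0,0.135]],[[0,0,0],[0,0,0.18]],[[0,0,0],[0,0,0.225]],[[0,0,0],[0,0,0.27]],[[0,0,0],[0,0,0.315]],[[0,0,0],[0,0,0.36]],[[0,0,0],[0,0,0.405]],[[0,0,0],[0,0,0.45]]]' && python3 -m handwheel '[[[0,0,0],[0,0,0.045]],[[0,0,0],[0,0,0.09]],[[0,0,0],[0,0,0.135]],[[0,0,0],[0,0,0.18]],[[0,0,0],[0,0,0.225]],[[0,0,0],[0,0,0.27]],[[0,0,0],[0,0,0.315]],[[0,0,0],[0,0,0.36]],[[0,0,0],[0,0,0.39]],[[0,0,0],[0,0,0.4]]]'
python3 - <<'E'
from h import *
s=observe();print(np.round(s['q'],1))
R=fin(); plan(PL+[0,0,.048+.12]+.0187*R[:,2],R); T=PL+[0,0,.048+.12]+.0187*R[:,2]
w=Ro.from_matrix(np.array(s['tool_rot']).T@R).as_rotvec(); q=s['q']
for k in(.25,.5,.75,1):
    q,e=ik(s['position']+k*(T-s['position']),np.array(s['tool_rot'])@Ro.from_rotvec(k*w).as_matrix(),q); print(q,e)
E
```

```text
time_s: 6.0
position: [0.5186, 0.1422, 0.2134]
tool_rot: [[-0.821, 0.549, 0.158], [0.557, 0.708, 0.434], [0.126, 0.445, -0.887]]
ft_force: [0.7, 1.4, -4.3]
grip_width: 0.0204
gripper_force: 60.0
time_s: 7.0
position: [0.5186, 0.1422, 0.2134]
tool_rot: [[0.414, 0.897, 0.158], [0.786, -0.439, 0.434], [0.459, -0.055, -0.887]]
ft_force: [-0.4, -0.2, -3.7]
grip_width: 0.0201
gripper_force: 60.0
time_s: 8.0
position: [0.5186, 0.1422, 0.2133]
tool_rot: [[0.981, -0.114, 0.158], [-0.172, -0.884, 0.434], [0.091, -0.453, -0.887]]
ft_force: [-0.5, 0.0, -4.0]
grip_width: 0.0202
gripper_force: 60.0
[-10.6  17.2  89.8  28.9  70.6  78.9]
shift [0.0744, -0.2136, 0.2199] turn [0.1918, -0.1855, 0.517] mm 158 deg 104.7
[-10.6  23.1  86.9  38.1  76.7  98.1] 0.0
[-10.8  28.2  87.3  49.7  78.4 115.1] 0.0
[-10.2  32.4  90.6  63.4  76.2 129.6] 0.0
[ -8.1  35.9  95.6  79.3  71.5 141.5] 0.0
```

```bash
python3 -m handwheel '[[[0.005,-0.01,0.01],[0.01,-0.01,0.03]],[[0.01,-0.027,0.028],[0.024,-0.023,0.065]],[[0.014,-0.04,0.042],[0.036,-0.035,0.098]],[[0.019,-0.053,0.055],[0.048,-0.047,0.13]],[[0.023,-0.066,0.07],[0.06,-0.058,0.162]],[[0.028,-0.08,0.083],[0.072,-0.07,0.195]],[[0.033,-0.094,0.097],[0.084,-0.082,0.228]],[[0.037,-0.107,0.11],[0.096,-0.093,0.2585]]]'
python3 - <<'E'
from h import *
s=observe();print(np.round(s['q'],1))
R=fin(); plan(PL+[0,0,.048+.12]+.0187*R[:,2],R)
E
```

```text
time_s: 8.8
position: [0.5519, 0.2105, 0.1904]
tool_rot: [[0.622, -0.781, 0.05], [-0.538, -0.381, 0.752], [-0.568, -0.495, -0.657]]
ft_force: [0.3, -0.6, -4.8]
grip_width: 0.02
gripper_force: 60.1
[-10.8  28.2  87.2  49.8  78.5 115.1]
shift [-0.0059, -0.08, 0.1346] turn [0.0963, -0.0921, 0.258] mm 78 deg 52.3
```

```bash
python3 -m handwheel '[[[0,-0.01,0.017],[0.012,-0.012,0.032]],[[-0.001,-0.02,0.034],[0.024,-0.023,0.065]],[[-0.002,-0.03,0.05],[0.036,-0.035,0.098]],[[-0.003,-0.04,0.067],[0.048,-0.047,0.13]],[[-0.004,-0.05,0.084],[0.06,-0.058,0.162]],[[-0.005,-0.06,0.1],[0.072,-0.07,0.195]],[[-0.006,-0.07,0.118],[0.084,-0.082,0.228]],[[-0.006,-0.08,0.1346],[0.0963,-0.0921,0.258]],[[-0.006,-0.08,0.1346],[0.0963,-0.0921,0.258]],[[-0.006,-0.08,0.1346],[0.0963,-0.0921,0.258]]]'
python3 - <<'E'
from h import *
s=observe();print(np.round(s['q'],1))
R=fin(); plan(PL+[0,0,.048+.12]+.0187*R[:,2],R);
plan(s['position']-[0,0,.1],R)
a=cap('scene')[0][130:290,250:450];b=cap('top')[0][130:250,130:280];w=cap('wrist')[0]
cv2.imwrite('pics/e.png',np.hstack([cv2.resize(a,(400,320)),cv2.resize(b,(400,320))])[:,:,::-1])
E
```

```text
time_s: 9.8
position: [0.5842, 0.2779, 0.1682]
tool_rot: [[-0.084, -0.965, 0.248], [-0.333, 0.262, 0.906], [-0.939, -0.006, -0.343]]
ft_force: [-0.1, 0.9, -4.3]
grip_width: 0.0199
gripper_force: 60.1
[ -8.1  35.8  95.7  79.1  71.6 141.2]
shift [0.0009, -0.001, 0.0007] turn [0.0009, -0.0004, 0.0024] mm 1 deg 0.5
shift [0.1879, 0.0012, 0.0686] turn [0.0009, -0.0004, 0.0024] mm 100 deg 0.5
```

View pics/e.png

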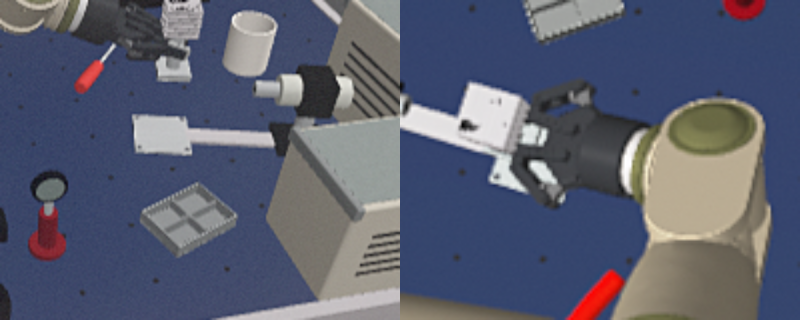

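The scene half of the picture (left) shows the stop held upright, foot down, at about (175,40). The top half (right) shows its head at (493,115), over the plate at (520,170). Next I'll measure the head's top position and heading.

```bash
python3 - <<'E'
from h import *
np.set_printoptions(precision=4,suppress=True)
im,d,P=load('top'); X=pts(d,P)
m=(X[...,2]>.225)&(X[...,2]<.27)&(abs(X[...,0]-.58)<.05)&(abs(X[...,1]-.265)<.05)
hsv=cv2.cvtColor(im,cv2.COLOR_RGB2HSV); m&=(hsv[...,2]>110)
m=cv2.morphologyEx(m.astype('u1'),cv2.MORPH_OPEN,np.ones((5,5)))>0
Y=X[m];print(m.sum(),np.percentile(Y[:,2],[10,50,90]),Y.mean(0),cv2.minAreaRect(Y[:,:2].astype('f4')*1000))
zt=np.median(Y[:,2]);Q=np.array([ray(u,v,P,zt)[:2] for v,u in np.argwhere(m)],'f4')*1000;print(cv2.minAreaRect(Q))
n=np.linalg.lstsq(np.c_[Y[:,:2],np.ones(len(Y))],Y[:,2],rcond=None)[0];print('tilt deg',np.degrees(n[:2]))
s=observe();z=np.array(s['tool_rot'])[:,2];print('grasp',s['position']-.0187*z)
E
```

```text
380 [0.2445 0.2472 0.2493] [0.5787 0.257  0.2465] ((577.435546875, 261.1283264160156), (51.0986328125, 49.88412857055664), 74.18466186523438)
((576.1433715820312, 258.9042663574219), (54.32084655761719, 51.61455154418945), 74.98456573486328)
tilt deg [1.2844 3.3128]
grasp [0.5799 0.2607 0.1753]
```

```bash
python3 -m handwheel '[[[0.04,0,0.014],[0.001,0,0.002]],[[0.085,0,0.03],[0.001,0,0.002]],[[0.13,0,0.047],[0.001,0,0.002]],[[0.165,0,0.06],[0.001,0,0.002]],[[0.19,0,0.07],[0.001,0,0.002]],[[0.203,0,0.0745],[0.001,0,0.002]],[[0.2105,0,0.077],[0.001,0,0.002]],[[0.2105,0,0.077],[0.001,0,0.002]],[[0.2105,0,0.077],[0.001,0,0.002]]]'
python3 - <<'E'
from h import *
s=observe();z=np.array(s['tool_rot'])[:,2];print('grasp',s['position']-.0187*z,s['ft_force'],np.round(s['q'],1))
R=fin();plan([.580,.261,.006+.048]+.0187*R[:,2],R)
E
```

```text
time_s: 10.85
position: [0.5851, 0.2781, 0.0572]
tool_rot: [[-0.091, -0.963, 0.253], [-0.329, 0.269, 0.905], [-0.94, -0.001, -0.341]]
ft_force: [-0.2, 0.7, -3.1]
grip_width: 0.0201
gripper_force: 60.2
grasp [0.58038384 0.26113489 0.06356235] [-0.18572336  0.72960762 -3.0844439 ] [ -8.1  47.5  98.2  84.5  69.4 126.5]
shift [0.0182, 0.0008, 0.0061] turn [-0.0007, 0.0003, 0.0002] mm 10 deg 0.1
```

Lowering the last ~9.5 mm in small steps and watching the force.

```bash
python3 -m handwheel '[[[0.006,0.0008,0.002],[0,0,0]],[[0.011,0.0008,0.0035],[0,0,0]],[[0.014,0.0008,0.0048],[0,0,0]],[[0.014,0.0008,0.0048],[0,0,0]]]'
python3 -m handwheel '[[[0.0015,0,0.0005],[0,0,0]],[[0.002,0,0.0007],[0,0,0]],[[0.002,0,0.0007],[0,0,0]]]'
python3 -m handwheel '[[[0.001,0,0.0004],[0,0,0]],[[0.002,0,0.0007],[0,0,0]],[[0.002,0,0.0007],[0,0,0]]]'
```

```text
time_s: 11.25
position: [0.5844, 0.2781, 0.0489]
tool_rot: [[-0.092, -0.963, 0.253], [-0.329, 0.269, 0.905], [-0.94, 0.0, -0.341]]
ft_force: [0.4, 0.8, -4.1]
grip_width: 0.0203
gripper_force: 60.2
time_s: 11.55
position: [0.5845, 0.2781, 0.048]
tool_rot: [[-0.092, -0.963, 0.253], [-0.329, 0.269, 0.905], [-0.94, -0.0, -0.341]]
ft_force: [-0.1, 0.6, -3.8]
grip_width: 0.0202
gripper_force: 60.2
time_s: 11.85
position: [0.5845, 0.278, 0.047]
tool_rot: [[-0.092, -0.963, 0.253], [-0.329, 0.269, 0.905], [-0.94, -0.0, -0.341]]
ft_force: [0.6, 0.1, -3.9]
grip_width: 0.0202
gripper_force: 60.3
```

```bash
python3 -m handwheel '[[[0.001,0,0.0004],[0,0,0]],[[0.002,0,0.0007],[0,0,0]],[[0.002,0,0.0007],[0,0,0]]]'
python3 -m handwheel '[[[0.001,0,0.0004],[0,0,0]],[[0.002,0,0.0007],[0,0,0]],[[0.002,0,0.0007],[0,0,0]]]'
```

```text
time_s: 12.15
position: [0.5846, 0.278, 0.0469]
tool_rot: [[-0.091, -0.963, 0.253], [-0.327, 0.269, 0.906], [-0.941, -0.001, -0.339]]
ft_force: [-2.0, -3.4, 5.6]
grip_width: 0.0205
gripper_force: 60.8
time_s: 12.45
position: [0.5847, 0.278, 0.0469]
tool_rot: [[-0.09, -0.963, 0.253], [-0.325, 0.269, 0.907], [-0.941, -0.001, -0.338]]
ft_force: [-4.5, -5.5, 11.7]
grip_width: 0.0205
gripper_force: 61.3
```

```bash
python3 -m handwheel '[[[-0.002,0,-0.0007],[0,0,0]],[[-0.002,0,-0.0007],[0,0,0]],[[-0.002,0,-0.0007],[0,0,0]]]' - 20
python3 -m handwheel '[[[0,0,0],[0,0,0]],[[0,0,0],[0,0,0]],[[0,0,0],[0,0,0]],[[0,0,0],[0,0,0]],[[0,0,0],[0,0,0]]]' 0.6
python3 - <<'E'
from h import *
a=cap('scene')[0][110:230,270:430];b=cap('wrist')[0]
cv2.imwrite('pics/f.png',np.hstack([cv2.resize(a,(400,300)),cv2.resize(b,(400,300))])[:,:,::-1])
E
```

```text
time_s: 12.75
position: [0.5846, 0.278, 0.0469]
tool_rot: [[-0.091, -0.963, 0.253], [-0.327, 0.269, 0.906], [-0.941, -0.001, -0.34]]
ft_force: [-2.8, -3.7, 6.5]
grip_width: 0.0203
gripper_force: 60.7
time_s: 13.25
position: [0.5844, 0.278, 0.0458]
tool_rot: [[-0.092, -0.963, 0.253], [-0.329, 0.269, 0.905], [-0.94, 0.0, -0.341]]
ft_force: [0.6, -0.0, -0.0]
grip_width: 0.0512
gripper_force: 0.0
```

View pics/f.png

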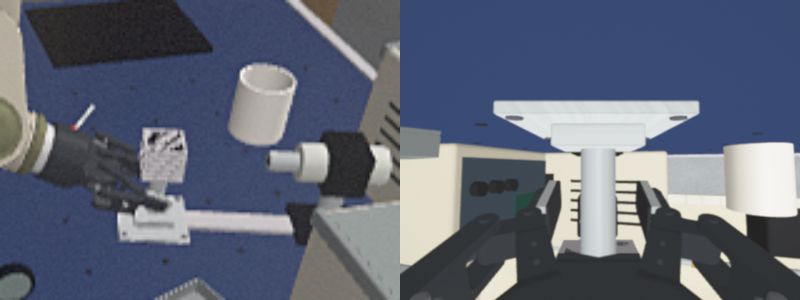

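The scene half (left) shows the stop standing upright on the plate at (165,190), with its head at the nozzle's height. The wrist half (right, upside down) shows the post at (597,200) with the open fingers clear on both sides. I'll back off along the tool and plan the key poses.

```bash
python3 -m handwheel '[[[0,0,-0.03],[0,0,0]],[[0,0,-0.08],[0,0,0]],[[0,0,-0.15],[0,0,0]],[[0,0,-0.22],[0,0,0]],[[-0.04,0,-0.28],[0,0,0]],[[-0.1,0,-0.32],[0,0,0]],[[-0.18,0,-0.34],[0,0,0]],[[-0.26,0,-0.34],[0,0,0]],[[-0.3,0,-0.34],[0,0,0]],[[-0.3,0,-0.34],[0,0,0]]]'
cat >> h.py <<'E'
YC=unit([.0612,.1085,0]); XH=np.array([YC[1],-YC[0],0]); c35,s35=np.cos(np.radians(35)),np.sin(np.radians(35))
N=-s35*XH+np.array([0,0,c35]); UP=c35*XH+np.array([0,0,s35])
KEY=dict(sq=[.5921,-.2137,.0823],bar=[.562,-.2675,.0833],rnd=[.5309,-.3222,.0826])
def keyR(k): # roll k*90deg ; k=0: tool x up slope... z into panel
    z=-N; x=UP; y=np.cross(z,x); return np.c_[x,y,z]@Ro.from_euler('z',90*k,degrees=True).as_matrix()
E
python3 - <<'E'
from h import *
s=observe();print(np.round(s['q'],1),N)
for k in range(4):
    R=keyR(k)
    for q0 in([-25,30,80,0,60,0],[-25,30,80,0,60,90],[-25,30,80,0,60,-90]):
        print(k,[ (a.tolist(),b) for a,b in (ik(np.array(KEY['rnd'])+h*N,R,q0) for h in(.1,0))])
im,d,P=cap('top'); X=pts(d,P)
m=(X[...,2]>.11)&(X[...,2]<.14)&(abs(X[...,0]-.58)<.06)&(abs(X[...,1]-.26)<.06)
hsv=cv2.cvtColor(im,cv2.COLOR_RGB2HSV); m&=(hsv[...,2]>110)
Q=np.array([ray(u,v,P,.126)[:2] for v,u in np.argwhere(m)],'f4')*1000;print(np.median(X[m],0),cv2.minAreaRect(Q))
cv2.imwrite('pics/g.png',np.hstack([cv2.resize(im[140:230,140:240],(400,360)),cv2.resize(im[150:250,300:420],(400,360))])[:,:,::-1])
E
```

```text
time_s: 14.35
position: [0.555, 0.1733, 0.2474]
tool_rot: [[-0.087, -0.963, 0.254], [-0.331, 0.269, 0.905], [-0.94, -0.005, -0.342]]
ft_force: [0.1, -0.6, -0.8]
grip_width: 0.0511
gripper_force: 0.0
[-20.7  26.4  96.2  70.4  83.4 147.3] [-0.49958283  0.28179234  0.81915204]
0 [([-48.5, 16.5, 104.7, 24.1, 27.4, 52.5], np.float64(0.0)), ([-46.2, 29.0, 101.7, 32.1, 18.1, 45.3], np.float64(0.0))]
0 [([-48.5, 16.5, 104.7, 24.1, 27.4, 52.5], np.float64(0.0)), ([-46.2, 29.0, 101.7, 32.1, 18.1, 45.3], np.float64(0.0))]
0 [([-38.6, 18.6, 111.9, -81.0, 10.0, -165.0], np.float64(31.86)), ([-37.8, 30.8, 105.0, -81.0, 10.0, -165.0], np.float64(31.11))]
1 [([-40.6, 17.4, 107.3, -22.4, 16.1, -165.0], np.float64(13.11)), ([-40.5, 29.7, 102.9, -23.0, 10.0, -165.0], np.float64(10.62))]
1 [([-48.5, 16.5, 104.7, 24.1, 27.4, 142.5], np.float64(0.0)), ([-46.2, 29.0, 101.7, 32.1, 18.1, 135.3], np.float64(0.0))]
1 [([-40.6, 17.4, 107.3, -22.4, 16.1, -165.0], np.float64(13.11)), ([-40.5, 29.7, 102.9, -23.0, 10.0, -165.0], np.float64(10.62))]
2 [([-48.5, 16.5, 104.7, 24.1, 27.4, -127.5], np.float64(0.0)), ([-46.2, 29.0, 101.7, 32.1, 18.1, -134.7], np.float64(0.0))]
2 [([-48.5, 16.5, 104.7, 24.1, 27.4, -127.5], np.float64(0.0)), ([-46.2, 29.0, 101.7, 32.1, 18.1, -134.7], np.float64(0.0))]
2 [([-48.5, 16.5, 104.7, 24.1, 27.4, -127.5], np.float64(0.0)), ([-46.2, 29.0, 101.7, 32.1, 18.1, -134.7], np.float64(0.0))]
3 [([-48.5, 16.5, 104.7, 24.1, 27.4, -37.5], np.float64(0.0)), ([-46.2, 29.0, 101.7, 32.1, 18.1, -44.7], np.float64(0.0))]
3 [([-48.5, 16.5, 104.7, 24.1, 27.4, -37.5], np.float64(0.0)), ([-46.2, 29.0, 101.7, 32.1, 18.1, -44.7], np.float64(0.0))]
3 [([-48.5, 16.5, 104.7, 24.1, 27.4, -37.5], np.float64(0.0)), ([-46.2, 29.0, 101.7, 32.1, 18.1, -44.7], np.float64(0.0))]
[0.57659556 0.25993197 0.12512114] ((576.6991577148438, 259.02642822265625), (52.9673957824707, 51.49924850463867), 74.8943862915039)
```

View pics/g.png

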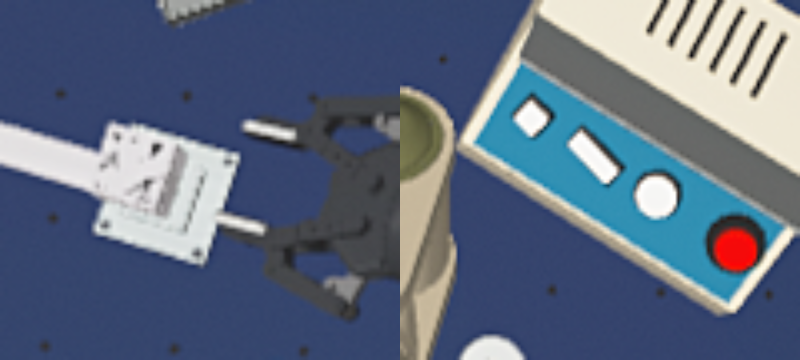

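The left crop shows the stop's head at (150,170), centred on the plate with about 20 mm of plate beyond the foot on each visible side. The right crop shows the keys: square (532,117), bar (595,156), round (657,195), red stop (737,250). Now I'll plan the approach to the keys.

```bash
python3 - <<'E'
from h import *
s=observe(); R=keyR(1); W=np.array([.42,-.05,.30])
for k in KEY:
    for h in(.08,-.008): print(k,h,ik(np.array(KEY[k])+h*N,R,[-45,30,100,30,20,140]))
R0=np.array(s['tool_rot']); w=Ro.from_matrix(R0.T@R).as_rotvec(); q=s['q']
for t in(.25,.5,.75,1):
    q,e=ik(s['position']+t*(W-s['position']),R0@Ro.from_rotvec(t*w).as_matrix(),q); print(q,e)
plan(W,R); plan((W+s['position'])/2,R0@Ro.from_rotvec(.5*w).as_matrix())
E
```

```text
sq 0.08 (array([-32.8,  19.8, 103.5,  12.5,  21.5, 165. ]), np.float64(2.59))
sq -0.008 (array([-31.9,  30.6, 100.2,  13.1,  14. , 165. ]), np.float64(1.7))
bar 0.08 (array([-39.5,  19.1, 104. ,  14.9,  23. , 157.9]), np.float64(0.0))
bar -0.008 (array([-38.4,  30. , 101. ,  20. ,  15.2, 153.2]), np.float64(0.0))
rnd 0.08 (array([-48. ,  19. , 104.3,  25.4,  25.2, 141.4]), np.float64(0.0))
rnd -0.008 (array([-46. ,  30. , 101.3,  32.9,  17.6, 134.6]), np.float64(0.0))
[-24.4  14.3  99.4  56.2  73.1 154.1] 0.0
[-25.3   4.2 100.9  39.4  64.  163.2] 0.0
[-27.1  -3.7 104.4  26.4  55.1 165. ] 4.42
[-29.8 -10.1 109.   14.8  45.3 165. ] 10.17
shift [0.0693, 0.1394, -0.5092] turn [0.2149, 0.3978, -0.0532] mm 266 deg 81.9
shift [0.0346, 0.0697, -0.2546] turn [0.1074, 0.1989, -0.0266] mm 133 deg 41.0
```

```bash
cat > w.py <<'E'
from h import *
s=observe(); R=keyR(0); W=np.array([.42,-.05,.30])
for k in KEY:
    for h in(.08,-.008): print(k,h,ik(np.array(KEY[k])+h*N,R,[-45,30,100,30,20,60]))
R0=np.array(s['tool_rot']); w=Ro.from_matrix(R0.T@R).as_rotvec(); q=s['q']
for t in(.25,.5,.75,1):
    q,e=ik(s['position']+t*(W-s['position']),R0@Ro.from_rotvec(t*w).as_matrix(),q); print(q,e)
plan(W,R)
E
python3 w.py
```

```text
sq 0.08 (array([-31.1,  20.1, 102.6,   2.6,  22.4,  86.2]), np.float64(0.0))
sq -0.008 (array([-31. ,  30.7,  99.6,   3.4,  14.7,  85.4]), np.float64(0.0))
bar 0.08 (array([-39.5,  19.1, 104. ,  14.9,  23. ,  67.9]), np.float64(0.0))
bar -0.008 (array([-38.4,  30. , 101. ,  20. ,  15.2,  63.2]), np.float64(0.0))
rnd 0.08 (array([-48. ,  19. , 104.3,  25.4,  25.2,  51.4]), np.float64(0.0))
rnd -0.008 (array([-46. ,  30. , 101.3,  32.9,  17.6,  44.6]), np.float64(0.0))
[-22.1  18.3  89.8  46.9  84.7 141. ] 0.0
[-20.7  10.3  88.3  26.2  80.9 129.7] 0.0
[-18.5   1.8  93.5   7.7  68.6 116.8] 0.0
[-19.3  -7.  105.3  -7.9  47.5 103.7] 0.0
shift [0.0693, 0.1394, -0.5092] turn [-0.1447, 0.4846, -0.4567] mm 266 deg 122.7
```

```bash
python3 -m handwheel '[[[0.01,0.02,-0.08],[-0.01,0.03,-0.03]],[[0.02,0.035,-0.13],[-0.02,0.065,-0.062]],[[0.023,0.045,-0.17],[-0.03,0.1,-0.095]],[[0.027,0.055,-0.2],[-0.04,0.135,-0.128]],[[0.03,0.06,-0.23],[-0.05,0.17,-0.16]],[[0.033,0.066,-0.245],[-0.06,0.2,-0.19]],[[0.035,0.07,-0.255],[-0.068,0.23,-0.217]],[[0.035,0.07,-0.255],[-0.072,0.242,-0.228]],[[0.035,0.07,-0.255],[-0.072,0.242,-0.228]]]' 0 40
python3 w.py | tail -2
```

```text
time_s: 15.3
position: [0.487, 0.0617, 0.2711]
tool_rot: [[0.456, -0.873, 0.174], [-0.842, -0.36, 0.401], [-0.287, -0.329, -0.9]]
ft_force: [-0.1, 0.2, -0.2]
grip_width: 0.0003
gripper_force: 0.0
[-19.3  -7.  105.3  -7.9  47.5 103.7] 0.0
shift [0.1105, 0.1784, -0.1648] turn [-0.0719, 0.2437, -0.2287] mm 133 deg 61.5
```

```bash
python3 -m handwheel '[[[0.02,0.03,-0.03],[-0.01,0.03,-0.03]],[[0.03,0.05,-0.05],[-0.02,0.065,-0.062]],[[0.05,0.08,-0.07],[-0.03,0.1,-0.095]],[[0.06,0.1,-0.09],[-0.04,0.135,-0.128]],[[0.08,0.13,-0.12],[-0.05,0.17,-0.16]],[[0.09,0.15,-0.14],[-0.06,0.2,-0.19]],[[0.1,0.17,-0.155],[-0.068,0.23,-0.217]],[[0.11,0.178,-0.165],[-0.072,0.244,-0.229]],[[0.11,0.178,-0.165],[-0.072,0.244,-0.229]],[[0.11,0.178,-0.165],[-0.072,0.244,-0.229]]]'
python3 - <<'E'
from h import *
s=observe(); print(np.round(s['q'],1)); R=keyR(0); T=np.array(KEY['rnd'])+.08*N; q=s['q']
for t in(.5,1): print(ik(s['position']+t*(T-s['position']),R,q))
plan(T,R)
# refine keys with median of two images' white masks, in console axes
im,d,P=cap('top'); hsv=cv2.cvtColor(im,cv2.COLOR_RGB2HSV); X=pts(d,P)
for k in KEY:
    c=P['R']@np.array(KEY[k])+P['t']; u,v=(P['K']@c)[:2]/c[2]
    w=((hsv[...,1]<70)&(hsv[...,2]>170)).astype('u1'); mk=np.zeros_like(w); cv2.circle(mk,(int(round(u)),int(round(v))),12,1,-1)
    l,st,ce=cv2.connectedComponentsWithStats(w*mk)[1:]; i=1+st[1:,4].argmax()
    q=np.median(X[l==i],0); dv=(q-KEY[k])*1000; print(k,st[i,4],q.round(4),ray(*ce[i],P,KEY[k][2]).round(4),'dz N',(dv@N).round(1))
E
```

```text
time_s: 16.3
position: [0.4205, -0.05, 0.3001]
tool_rot: [[0.713, -0.494, 0.499], [-0.405, -0.87, -0.282], [0.573, -0.001, -0.82]]
ft_force: [0.3, 0.2, -0.1]
grip_width: -0.0003
gripper_force: 0.0
[-19.2  -6.9 105.1  -7.9  47.5 103.9]
(array([-37.4,   4. , 108.7,   8.5,  32.8,  76.3]), np.float64(0.0))
(array([-48. ,  19. , 104.3,  25.4,  25.2,  51.4]), np.float64(0.0))
shift [0.1287, 0.365, 0.4601] turn [0.0001, 0.0003, -0.001] mm 301 deg 0.2
sq 63 [ 0.593  -0.214   0.0819] [ 0.5923 -0.2139  0.0823] dz N -0.9
bar 102 [ 0.562  -0.2685  0.0821] [ 0.5612 -0.2674  0.0833] dz N -1.2
rnd 118 [ 0.5309 -0.3215  0.0832] [ 0.5305 -0.3215  0.0826] dz N 0.7
```

```bash
python3 -m handwheel '[[[0.03,0.09,0.09],[0,0,0]],[[0.06,0.17,0.18],[0,0,0]],[[0.09,0.25,0.28],[0,0,0]],[[0.11,0.31,0.37],[0,0,0]],[[0.125,0.35,0.43],[0,0,0]],[[0.1287,0.365,0.46],[0,0,-0.001]],[[0.1287,0.365,0.46],[0,0,-0.001]],[[0.1287,0.365,0.46],[0,0,-0.001]],[[0.1287,0.365,0.46],[0,0,-0.001]]]'
cat > k.py <<'E'
import sys
from h import *
s=observe(); k,h=sys.argv[1],float(sys.argv[2])/1000; plan(np.array(KEY[k])+h*N,keyR(0))
d=s['position']-np.array(KEY[k]); print('off mm up,row,N',(d@UP*1e3).round(1),(d@YC*1e3).round(1),(d@N*1e3).round(1),'F.N',(np.array(s['ft_force'])@N).round(2))
E
python3 k.py rnd 3
python3 - <<'E'
from h import *
a=cap('scene')[0][100:290,50:250];b=cap('wrist')[0]
cv2.imwrite('pics/i.png',np.hstack([cv2.resize(a,(400,380)),cv2.resize(b,(400,380))])[:,:,::-1])
E
```

```text
time_s: 17.25
position: [0.492, -0.2989, 0.1503]
tool_rot: [[0.713, -0.489, 0.502], [-0.4, -0.872, -0.282], [0.576, 0.001, -0.818]]
ft_force: [0.7, 0.1, -0.5]
grip_width: 0.0
gripper_force: 0.0
shift [-0.0038, 0.0025, 0.157] turn [-0.0002, -0.0008, 0.0008] mm 79 deg 0.2
off mm up,row,N 1.7 1.2 81.5 F.N -0.72
```

View pics/i.png

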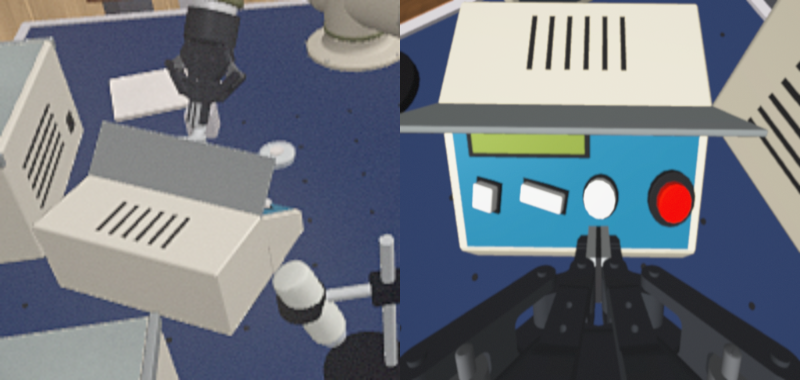

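The wrist half (right) shows the shut finger tips at (598,235), in line with the round key at (600,197). The hood's edge at y≈120 is well beyond them, and the red stop at (672,197) is clear to the side. I'll approach the round key.

```bash
python3 -m handwheel '[[[-0.002,0.001,0.06],[0,0,0]],[[-0.004,0.0025,0.11],[0,-0.001,0.001]],[[-0.004,0.0025,0.145],[0,-0.001,0.001]],[[-0.004,0.0025,0.157],[0,-0.001,0.001]],[[-0.004,0.0025,0.157],[0,-0.001,0.001]],[[-0.004,0.0025,0.157],[0,-0.001,0.001]]]'; python3 k.py rnd -3
python3 -m handwheel '[[[0,0,0.006],[0,0,0]],[[0,0,0.01],[0,0,0]],[[0,0,0.01],[0,0,0]]]'; python3 k.py rnd -6
```

```text
time_s: 17.95
position: [0.5292, -0.3216, 0.0857]
tool_rot: [[0.713, -0.491, 0.5], [-0.402, -0.871, -0.282], [0.574, -0.0, -0.819]]
ft_force: [0.7, -0.5, -0.9]
grip_width: -0.0001
gripper_force: 0.0
shift [-0.0007, -0.0006, 0.013] turn [-0.0, -0.0002, -0.0] mm 7 deg 0.0
off mm up,row,N 0.3 -0.3 3.5 F.N -1.25
time_s: 18.25
position: [0.5318, -0.3239, 0.081]
tool_rot: [[0.713, -0.492, 0.5], [-0.403, -0.871, -0.283], [0.574, 0.0, -0.819]]
ft_force: [-1.8, -0.2, 4.3]
grip_width: -0.0004
gripper_force: 1.8
shift [-0.0008, -0.002, 0.0075] turn [0.0002, -0.0002, -0.0002] mm 4 deg 0.1
off mm up,row,N 0.4 -1.0 -2.2 F.N 4.4
```

```bash
for i in 1; do python3 -m handwheel '[[[0,0,0.004],[0,0,0]],[[0,0,0.004],[0,0,0]]]'|grep -E 'force'; python3 k.py rnd 0|tail -1;
python3 -m handwheel '[[[0,0,0.004],[0,0,0]],[[0,0,0.004],[0,0,0]]]'|grep -E 'force'; python3 k.py rnd 0|tail -1; done
```

```text
ft_force: [-4.1, -0.6, 5.7]
gripper_force: 2.9
off mm up,row,N 0.4 -1.0 -4.4 F.N 6.53
ft_force: [-17.5, 5.5, 19.8]
gripper_force: 13.0
off mm up,row,N 0.5 -1.1 -5.0 F.N 26.52
```

The round key bottomed out: the force jumped from 6.5 to 26 N at -5.0 mm. I'll let it up and move to the square key.

```bash
python3 -m handwheel '[[[0,0,-0.02],[0,0,0]],[[0,0,-0.06],[0,0,0]],[[0,0,-0.1],[0,0,0]],[[0,0,-0.1],[0,0,0]],[[0,0,-0.1],[0,0,0]]]'|head -2; python3 k.py rnd 40;python3 k.py sq 40; python3 k.py sq 3
```

```text
time_s: 19.15
position: [0.5089, -0.3105, 0.1178]
shift [0.0005, -0.0012, 0.0062] turn [-0.0, 0.0003, -0.0002] mm 3 deg 0.1
off mm up,row,N -0.2 -0.6 43.1 F.N -0.77
shift [-0.0001, -0.2504, 0.0068] turn [-0.0, 0.0003, -0.0002] mm 125 deg 0.1
off mm up,row,N -0.1 -125.2 43.4 F.N -0.77
shift [-0.0, -0.2504, 0.0808] turn [-0.0, 0.0003, -0.0002] mm 132 deg 0.1
off mm up,row,N -0.1 -125.2 43.4 F.N -0.77
```

```bash
python3 -m handwheel '[[[0,-0.08,0],[0,0,0]],[[0,-0.16,0],[0,0,0]],[[0,-0.23,0.005],[0,0,0]],[[0,-0.25,0.01],[0,0,0]],[[0,-0.25,0.02],[0,0,0]],[[0,-0.25,0.05],[0,0,0]],[[0,-0.25,0.08],[0,0,0]],[[0,-0.25,0.08],[0,0,0]],[[0,-0.25,0.08],[0,0,0]]]'|grep -E 'time|ft'; python3 k.py sq 0
python3 -m handwheel '[[[0,0,0.006],[0,0,0]],[[0,0,0.01],[0,0,0]],[[0,0,0.01],[0,0,0]]]'|grep ft; python3 k.py sq 0|tail -1
python3 -m handwheel '[[[0,0,0.004],[0,0,0]],[[0,0,0.004],[0,0,0]]]'|grep ft; python3 k.py sq 0|tail -1
```

```text
time_s: 20.05
ft_force: [-0.2, 0.3, 0.4]
shift [0.0008, -0.0019, 0.0063] turn [0.0001, 0.0007, -0.0005] mm 3 deg 0.2
off mm up,row,N -0.4 -0.9 3.1 F.N 0.54
ft_force: [-2.5, -0.4, 2.1]
off mm up,row,N 0.2 -0.5 -1.1 F.N 2.85
ft_force: [-2.9, -1.2, 3.6]
off mm up,row,N 0.2 -0.4 -3.2 F.N 4.06
```

```bash
python3 -m handwheel '[[[0,0,0.004],[0,0,0]],[[0,0,0.004],[0,0,0]]]'|grep ft; python3 k.py sq 0|tail -1
python3 -m handwheel '[[[0,0,0.003],[0,0,0]],[[0,0,0.003],[0,0,0]]]'|grep ft; python3 k.py sq 0|tail -1
```

```text
ft_force: [-6.8, 0.8, 8.1]
off mm up,row,N 0.3 -0.3 -4.9 F.N 10.22
ft_force: [-17.3, 3.8, 20.0]
off mm up,row,N 0.3 -0.3 -5.4 F.N 26.09
```

The square key bottomed out at 26 N. I'll release it and move to the bar key.

```bash
python3 -m handwheel '[[[0,0,-0.02],[0,0,0]],[[0,0,-0.06],[0,0,0]],[[0,0,-0.1],[0,0,0]],[[0,0,-0.1],[0,0,0]],[[0,0,-0.1],[0,0,0]]]'|head -1; python3 k.py sq 40;python3 k.py bar 3
```

```text
time_s: 21.45
shift [-0.0005, -0.0002, 0.0058] turn [-0.0, 0.0001, -0.0002] mm 3 deg 0.0
off mm up,row,N 0.2 -0.1 42.9 F.N 0.18
shift [0.0011, 0.1231, 0.0784] turn [-0.0, 0.0001, -0.0002] mm 73 deg 0.0
off mm up,row,N -0.5 61.5 42.2 F.N 0.18
```

```bash
python3 -m handwheel '[[[0,0.06,0],[0,0,0]],[[0,0.11,0],[0,0,0]],[[0.001,0.123,0.01],[0,0,0]],[[0.001,0.123,0.04],[0,0,0]],[[0.001,0.123,0.078],[0,0,0]],[[0.001,0.123,0.078],[0,0,0]],[[0.001,0.123,0.078],[0,0,0]]]'|grep -E 'time|ft'; python3 k.py bar 0
python3 -m handwheel '[[[0,0,0.006],[0,0,0]],[[0,0,0.01],[0,0,0]],[[0,0,0.01],[0,0,0]]]'|grep ft; python3 k.py bar 0|tail -1
python3 -m handwheel '[[[0,0,0.004],[0,0,0]],[[0,0,0.004],[0,0,0]]]'|grep ft; python3 k.py bar 0|tail -1
python3 -m handwheel '[[[0,0,0.004],[0,0,0]],[[0,0,0.004],[0,0,0]]]'|grep ft; python3 k.py bar 0|tail -1
```

```text
time_s: 22.15
ft_force: [0.4, -0.2, 0.8]
shift [0.0017, -0.0001, 0.0057] turn [-0.0001, 0.0008, -0.0002] mm 3 deg 0.2
off mm up,row,N -0.9 -0.0 2.9 F.N 0.44
ft_force: [-2.2, 0.5, 1.4]
off mm up,row,N -0.2 -0.1 -1.3 F.N 2.36
ft_force: [-3.6, 0.0, 2.8]
off mm up,row,N -0.1 -0.2 -3.4 F.N 4.13
ft_force: [-5.6, -0.7, 5.9]
off mm up,row,N -0.0 -0.3 -5.4 F.N 7.48
```

```bash
python3 -m handwheel '[[[0,0,0.004],[0,0,0]],[[0,0,0.004],[0,0,0]]]'|grep ft; python3 k.py bar 0|tail -1
```

```text
ft_force: [-19.3, 4.1, 19.7]
off mm up,row,N 0.0 -0.3 -6.0 F.N 26.93
```

The bar key is fully down. I'll let it up, back well away, and take a final look at the stop and the panel.

```bash
python3 -m handwheel '[[[0,0,-0.02],[0,0,0]],[[0,0,-0.06],[0,0,0]],[[0,0,-0.14],[0,0,0]],[[0,0,-0.23],[0,0,0]],[[0,0,-0.3],[0,0,0]],[[0,0,-0.32],[0,0,0]],[[0,0,-0.32],[0,0,0]],[[0,0,-0.32],[0,0,0]]]'
python3 - <<'E'
from h import *
im=cap('top')[0]; b=cap('scene')[0]
cv2.imwrite('pics/j.png',np.hstack([cv2.resize(im,(400,300)),cv2.resize(b[100:260,270:470],(400,300))])[:,:,::-1])
E
```

```text
time_s: 23.85
position: [0.486, -0.2247, 0.207]
tool_rot: [[0.714, -0.492, 0.498], [-0.404, -0.871, -0.281], [0.572, -0.001, -0.82]]
ft_force: [0.7, -0.3, -0.5]
grip_width: 0.0001
gripper_force: 0.0
```

View pics/j.png

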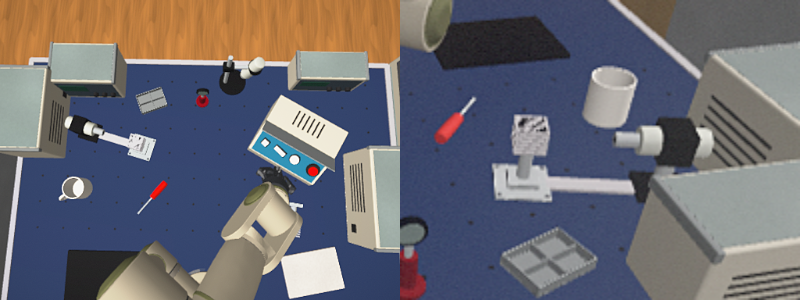

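The stop stands at the plate's middle (right half, (525,155)), and the other things are where they were. The arm is clear of the panel, so I'm handing in.

```bash
python3 -c "
from rig import *
print(close_job())"
```

```text
the job is handed in; nothing more can be done
None
```

The beam stop stands upright and released in the middle of the plate, the round, square and bar keys were each pressed fully down and let up in that order, and the job was handed in at about 24 s with the stop button not pressed.

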